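# Find the concealed catch and pop the tester's battery hatch

### The arm

A 6-joint arm with a two-finger parallel gripper is mounted at the origin on the work surface. World frame = base frame: x ahead of the robot, y to its left, z up, the work surface at z = 0. Lengths are in m, angles in rad, forces in N, time in s.
With the tool pointing down it reaches from about 0.35 to 0.775 m from the base axis. Payload 7.3 kg.
Tool frame: the origin (TCP) lies on the centre line of the jaws, within the pads' length; the fingertips stand 17 mm ahead of it and the grasp point (between the pads) lies 2 mm behind it (robot.tcp_to_tips is the distance from the TCP to the fingertips, in m); z points along the fingers, y is the line along which they close (so a half turn about z gives the same grasp; the last joint's range is limited). The gripper opens to 92 mm and grips with 3 to 60 N. Pads are 19 mm wide; open, the fingers measure 130 mm over their backs; the gripper's body (75 mm by 190 mm) begins 47 mm behind the grasp point.
Start: joints at [1.17, 0.342, 1.524, -0, 1.275, -0.146], TCP at [0.132, 0.508, 0.244] pointing down, gripper open.
Joint ranges: [-2.53, 2.53], [-0.77, 2.02], [0.04, 2.7], [-1, 4.14], [0.28, 2.66], [-3.11, 3.11]. Speed limits (rad/s): [2.57, 2.57, 3.14, 3.14, 3.14, 3.14].

### API

Orientations are given as [roll, pitch, yaw] about the fixed x, y, z axes, in that order (R = Rz(yaw) Ry(pitch) Rx(roll)).
In Python, from cell import robot gives the robot as it stands. The module is installed in compiled form; this text tells all that it offers.
- The arm moves only by the tool carry_out, never from a script. Its argument "commands" is a list of rows, each a list of 3 entries, a list of its own where there are three numbers: the shift along the tool's x, y, z in m, then the turn about the tool's z in rad, then the opening, from 0 (shut) to 1 (fully open). In form: [[[dx, dy, dz], yaw, claw], ...]. A call has 1 to 20 rows; each row shifts and turns the commanded pose from where the row before left it, along the tool's axes as they then stand; what a row does not reach is not made up. A row lasts 1/8 s, in which the tool goes at most 62.5 mm and 10.7 degrees, less where a joint would pass 70% of its speed; a pose out of reach is approached as far as the arm can. A call is refused whole if a number of a shift passes 0.0625 or a number of a turn 0.188, either way. A call with a gripper value outside its range is refused whole. The fingers move at their own pace and stop on an object; "newtons" is the grip in N (left out, the last holds). Time passes only in rows, so rows that do not move let the fingers close. It gives the time, the measured TCP pose, the force, the opening and the grip force at its end, in the units of the state.
- robot.observe(): the state, without advancing time (a new reading comes with each control period).
- robot.read_camera(name): name is "scene" or "top" or "wrist"; returns a dict with "pixels" (400x640x3 uint8, red, green, blue), "fx", "fy", "cx", "cy" (pixels), "view" (4x4, takes a point from world to camera coordinates); the wrist camera has in their place "T_tool_cam" (4x4, takes a point from camera to tool coordinates, whose origin is the TCP and whose axes are the flange's). Camera axes: x right, y up, looking along -z (the intrinsics and any distortion apply to the point x, -y, -z); pixel columns grow to the right and rows downward; lengths in m; the calibration is good to about 2 mm. A picture is of the moment at which its call begins: read the wrist's pose just before it. There is no depth.
- robot.hand_in(): hands the job in; it is judged then, once.
Trained networks look in a picture, given as the dict that the camera call returned (one of the last four; its "shot" number tells which), for a name from the list of things; names that differ only in an ending like _2 or _b are one class to them, and where a whole thing is asked for, a point or a joint stands for the part that bears it (a point fixed in the world has none). Each returns a list of dicts, best first, with "p" (0 to 1); they miss things now and then, are a little off and sometimes report something else, mostly with a low value. They report only what shows in the picture. A call takes as long as a camera call.
- robot.find_in(picture, name): "at" ([column, row] in pixels, amid what is visible of it).
- robot.tip_of(picture, name): "at" ([column, row] in pixels: a listed point, or the origin of a listed thing).
The state is a dict: "time": time; "qpos": joint angles; "qvel": joint speeds; "joint_efforts": joint torques, N m; "tool_pos": TCP position; "tool_rot": TCP orientation; "contact_force": force on the tool from outside, world axes, zero at the start; "torque": the same for the moment, N m; "opening": finger opening in m; "grip_force": force on a finger pad.
Only numpy, scipy, OpenCV 4.12 (cv2) and the standard library are available. Lean on these libraries where they do the work, as an engineer would, in place of code of your own. Each camera call takes 0.05 s, during which the arm holds its last target. There are 200 camera calls.

### The job

The yellow battery hatch of the bench tester is released by a concealed catch: under one of the five look-alike grey tiles set flush in its black top. Feel along the row with a fingertip, find the tile that gives and push it fully down until the hatch pops up, then take the hand away and leave the hatch standing open. Press gently, do not touch the hatch itself, and pick up or disturb nothing else.

Things in the scene. Friction and masses are not known exactly. Their poses are not given: they have to be found in the camera images.
- tester: the bench tester: a fixed grey box with a flat black top, 240 mm (its x) by 300 mm (its y), the top 90 mm above the bench. Origin at bench level under its centre; z up, +x away from the robot, +y to the robot's left. A row of five identical grey tiles along its y, 42 x 42 mm each, edge to edge, lies flush in the top: centres at x = -75 mm, y = -84, -42, 0, 42 and 84 mm
- row_mid (a point): centre of the row's middle tile, on its surface, level with the top (z = 90 mm); axes as the tester's. Four tiles are rigid. One, different from run to run, is the catch: it yields straight down at about 5 N, travels 8 mm to its stop and stays down when let go; the hatch rises in step with it. Press it alone: its neighbours do not yield
- hatch (a joint): angle of the yellow hatch about its far edge: 0 shut, flush with the top; 0.30 rad with the catch fully down. It stays as the catch leaves it
- hatch_plate: the yellow hatch, 116 mm (x) by 140 mm (y) by 5 mm, in the tester's top beyond the row of tiles (tester x from -20 to 96 mm, y from -70 to 70 mm). Origin on its hinge line, at tester x = 98, y = 0, z = 86 mm; it reaches from there along its own -x. When it pops, its near edge rises about 34 mm. Not to be touched
- pinion: steel starter pinion, 34 mm across and 24 mm high, standing loose on the tester's top to the left (tester +y) of the hatch; origin at its underside centre. Leave alone
- relay: orange relay cube, 28 x 28 x 24 mm, standing loose on the tester's top to the right (tester -y) of the hatch; origin at its underside centre. Leave alone
- starter: starter motor on two wooden blocks, about 185 mm long (along its x), 110 mm wide, 135 mm high, on the bench left of the tester; origin at bench level. Leave alone
- carton: cardboard carton, 100 x 80 x 90 mm high, right of the tester; origin at its underside centre. Leave alone
- oil: grey bottle with red cap, 60 mm across, 150 mm high, right of the tester; origin at its underside centre. Leave alone
- wrench: wrench, 180 mm long along its x, lying flat on the bench to the right; origin at its underside. Leave alone
- grease: round tin with a yellow label, 70 mm across, 60 mm high, left of the tester; origin at its underside centre. Leave alone

How it is judged:
By the outcome, as a careful person would: the job done as asked, in the order asked, and still so for the second after the job is handed in, with the robot touching nothing.
It also fails if it takes over 48 s, if anything falls off the work surface, if the arm or the gripper's body presses on something with over 40 N, if the wrist force passes 120 N, or if a joint passes its speed limit or range.

## Working session

There is one attempt and no reset: what is moved stays moved. The work goes in short steps, Python scripts to look and compute and a tool call to move; the robot and the scene stay as the last step left them, time stands still between calls to the robot, and variables do not carry over. Pictures are saved under pics/ and viewed, at most 10 in all, crops included, and the job is handed in when it is done.

Besides the shell and the picture viewer there is one more tool, called by a JSON object that holds its "name" and its "arguments", one argument or row to a line. carry_out: Moves the arm, as the interface text tells. Its arguments: {"type":"object","properties":{"commands":{"type":"array"},"newtons":{"type":"number"}},"required":["commands"]}

```bash
mkdir -p pics
cat > h.py <<'E'
from cell import robot
import numpy as np, cv2
def ray(p,uv):
    V=np.array(p["view"]);R=V[:3,:3];t=V[:3,3]
    d=np.array([(uv[0]-p["cx"])/p["fx"],-(uv[1]-p["cy"])/p["fy"],-1.0])
    return -R.T@t,R.T@d
def onz(p,uv,z):
    o,d=ray(p,uv);return o+d*(z-o[2])/d[2]
def save(p,n): cv2.imwrite("pics/"+n,cv2.cvtColor(np.array(p["pixels"]),cv2.COLOR_RGB2BGR))
E
python3 - <<'E'
from h import *
s=robot.observe();print({k:np.round(v,3) for k,v in s.items()})
for c in("top","scene"):
    p=robot.read_camera(c);save(p,c+"1.png");print(c,[k for k in p if k!="pixels"])
    for n,z in(("row_mid",.09),("tester",0),("hatch_plate",.086),("pinion",.09),("relay",.09),("starter",0)):
        for r in robot.tip_of(p,n)[:1]: print(n,round(r["p"],2),np.round(r["at"]),onz(p,r["at"],z).round(3))
E
```

```text
{'time': np.float64(0.0), 'qpos': array([ 1.17 ,  0.343,  1.525, -0.   ,  1.275, -0.146]), 'qvel': array([ 0.001,  0.   , -0.001,  0.001,  0.001, -0.001]), 'joint_efforts': array([ 1.0000e-03, -4.3123e+01, -2.4423e+01,  7.2000e-02,  5.6000e-02,
       -0.0000e+00]), 'tool_pos': array([0.132, 0.508, 0.243]), 'tool_rot': array([-3.14 , -0.   ,  2.887]), 'contact_force': array([-0.917,  0.233,  0.857]), 'torque': array([ 0.04 , -0.053, -0.004]), 'grip_force': np.float64(0.0), 'opening': np.float64(0.092)}
top ['fx', 'fy', 'cx', 'cy', 'view', 'shot']
row_mid 0.72 [323. 171.] [ 0.555 -0.026  0.09 ]
tester 0.59 [324. 144.] [ 0.647 -0.031  0.   ]
hatch_plate 0.7 [327. 108.] [ 0.733 -0.038  0.086]
pinion 0.57 [285. 131.] [0.667 0.079 0.09 ]
relay 0.72 [174. 154.] [0.607 0.39  0.09 ]
starter 0.94 [158. 234.] [0.384 0.465 0.   ]
scene ['fx', 'fy', 'cx', 'cy', 'view', 'shot']
row_mid 0.89 [301. 209.] [ 0.555 -0.03   0.09 ]
tester 0.61 [297. 258.] [ 0.645 -0.027  0.   ]
hatch_plate 0.6 [284. 261.] [ 0.729 -0.037  0.086]
pinion 0.45 [338. 244.] [0.664 0.08  0.09 ]
relay 0.6 [243. 240.] [ 0.683 -0.145  0.09 ]
starter 0.91 [482. 214.] [0.4   0.468 0.   ]
```

View pics/top1.png

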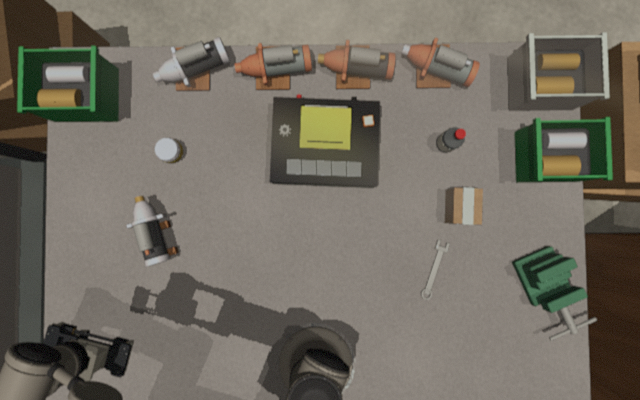

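View pics/scene1.png

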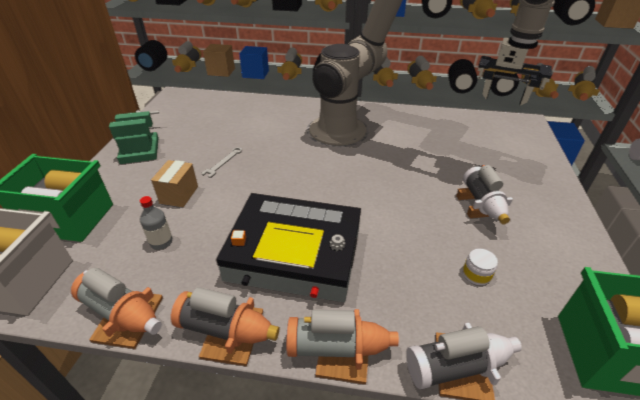

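The top view shows the tester with its tile row at about (287–361, 168) and the hatch at (326, 128). In the scene view the tiles are at about (301, 211). Both agree with row_mid ≈ (0.555, -0.028) and yaw ≈ -0.05. I'll turn first so the closing axis lies along the tester's x, then travel over.

{"name": "carry_out", "arguments": {
  "commands": [
    [[0,0,0],0.17,0],
    [[0,0,0],0.17,0],
    [[0,0,0],0.17,0],
    [[0,0,0],0.17,0],
    [[0,0,0],0.17,0],
    [[0,0,0],0.17,0],
    [[0,0,0],0.17,0],
    [[0,0,0],0.177,0]
  ],
  "newtons": 10
}}

```text
time: 1.7
tool_pos: [0.1323, 0.5081, 0.2438]
tool_rot: [3.142, -0.0, 1.514]
contact_force: [-0.1, 0.9, -0.6]
opening: 0.0166
grip_force: 0.0
```

{"name": "carry_out", "arguments": {
  "commands": [
    [[-0.0432,0.0345,0],0,0],
    [[-0.0432,0.0345,0],0,0],
    [[-0.0432,0.0345,0],0,0],
    [[-0.0432,0.0345,0],0,0],
    [[-0.0432,0.0345,0],0,0],
    [[-0.0432,0.0345,0],0,0],
    [[-0.0432,0.0345,0],0,0],
    [[-0.0432,0.0345,0],0,0],
    [[-0.0432,0.0345,0],0,0],
    [[-0.0432,0.0345,0],0,0],
    [[-0.0432,0.0345,0],0,0],
    [[-0.0432,0.0345,0],0,0],
    [[0,0,0],0,0],
    [[0,0,0],0,0]
  ]
}}

```text
time: 3.45
tool_pos: [0.5188, -0.0304, 0.2434]
tool_rot: [-3.14, -0.001, 1.519]
contact_force: [0.0, 0.3, -0.0]
opening: 0.0004
grip_force: 0.0
```

```bash
cat >> h.py <<'E'
from scipy.spatial.transform import Rotation as Ro
def wrist():
    s=robot.observe();p=robot.read_camera("wrist")
    T=np.eye(4);T[:3,:3]=Ro.from_euler("xyz",s["tool_rot"]).as_matrix();T[:3,3]=s["tool_pos"]
    p["view"]=np.linalg.inv(T@np.array(p["T_tool_cam"]));return s,p
E
python3 - <<'E'
from h import *
s,p=wrist();save(p,"w1.png");print(s["tool_pos"],s["tool_rot"],s["time"],s["opening"],s["contact_force"])
print([k for k in p if k!="pixels"])
for n,z in(("row_mid",.09),("hatch_plate",.086)):
    for r in robot.tip_of(p,n)[:1]: print(n,round(r["p"],2),np.round(r["at"]),onz(p,r["at"],z).round(3))
E
```

```text
[ 0.51883582 -0.03044686  0.24338693] [-3.14049789e+00 -6.18274474e-04  1.51933606e+00] 3.45 0.0003982206245706934 [ 0.00047034  0.34350855 -0.04726458]
['fx', 'fy', 'cx', 'cy', 'T_tool_cam', 'shot', 'view']
row_mid 0.19 [554. 181.] [ 0.734 -0.038  0.09 ]
hatch_plate 0.64 [552. 179.] [ 0.734 -0.038  0.086]
```

View pics/w1.png

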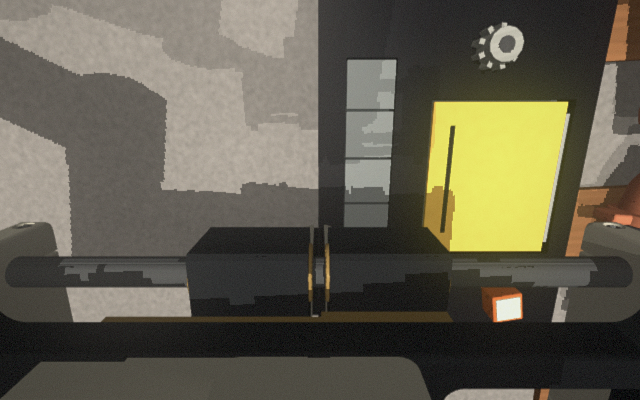

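The wrist view shows the tile column at cols 345–397, with boundaries at rows about 59, 110, 158 and 203. The hatch is at (500, 175), and the closed fingers hide the remaining tiles.

Run:
```python
from h import *
s,p=wrist()
print(np.array(p["T_tool_cam"]).round(3),p["fx"])
for uv in[(346,59),(397,59),(346,110),(395,110),(345,158),(391,158),(345,203),(389,203)]: print(uv,onz(p,uv,.09).round(4))
for uv in[(187,317),(210,228),(428,228),(450,260)]:
  for h in (.228,.25): print(uv,h,onz(p,uv,h).round(3))
V=p["view"]
R=Ro.from_euler("xyz",s["tool_rot"]).as_matrix()
for q in[(0,.019,.017),(0,-.019,.017),(.0095,0,.017),(-.0095,0,.017),(.0095,.019,.017)]:
  c=V[:3,:3]@(R@q+s["tool_pos"])+V[:3,3];print(q,p["cx"]-p["fx"]*c[0]/c[2],p["cy"]+p["fy"]*c[1]/c[2])
```

```text
[[ 0.001  0.966  0.257  0.068]
 [ 1.    -0.001 -0.    -0.   ]
 [ 0.     0.257 -0.966 -0.14 ]
 [ 0.     0.     0.     1.   ]] 329.0295760166006
(346, 59) [0.5469 0.0759 0.09  ]
(397, 59) [0.5894 0.0739 0.09  ]
(346, 110) [0.5458 0.0348 0.09  ]
(395, 110) [0.5881 0.0327 0.09  ]
(345, 158) [ 0.5437 -0.007   0.09  ]
(391, 158) [ 0.585 -0.009  0.09 ]
(345, 203) [ 0.5426 -0.0491  0.09  ]
(389, 203) [ 0.5835 -0.0511  0.09  ]
(187, 317) 0.228 [ 0.445 -0.069  0.228]
(187, 317) 0.25 [ 0.456 -0.053  0.25 ]
(210, 228) 0.228 [ 0.465 -0.018  0.228]
(210, 228) 0.25 [ 0.473 -0.01   0.25 ]
(428, 228) 0.228 [ 0.574 -0.023  0.228]
(428, 228) 0.25 [ 0.567 -0.015  0.25 ]
(450, 260) 0.228 [ 0.586 -0.041  0.228]
(450, 260) 0.25 [ 0.577 -0.03   0.25 ]
(0, 0.019, 0.017) 355.3657373248122 243.95346527182338
(0, -0.019, 0.017) 281.530475714747 243.88748083896627
(0.0095, 0, 0.017) 318.46600481504066 226.5444025207314
(-0.0095, 0, 0.017) 318.43215370789545 260.8029929329333
(0.0095, 0.019, 0.017) 355.92251909679453 226.5782244026091
```

Run:
```python
from h import *
p=robot.read_camera("scene");im=np.array(p["pixels"])[60:260,200:400]
p["pixels"]=cv2.resize(im,(600,600),interpolation=cv2.INTER_CUBIC);save(p,"s2.png")
```

```text
(no output)
```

View pics/s2.png

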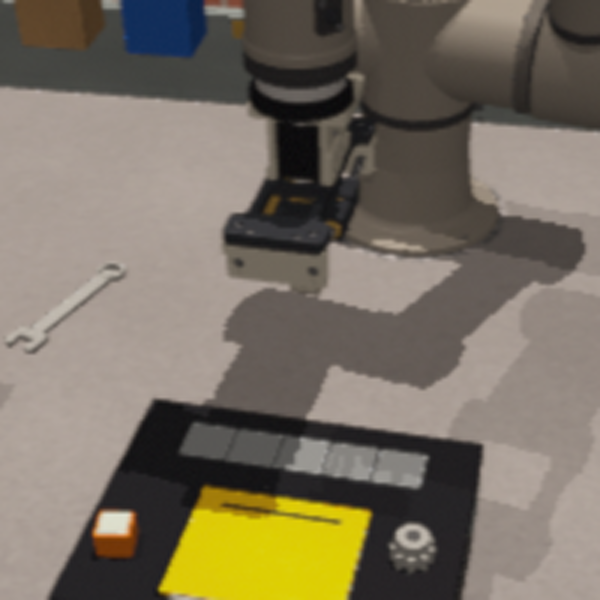

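The body hides the fingertips in this view, so I'll open the gripper and press with the far finger alone. Its tip is 19 mm wide, about 55 mm from the centre line, and that also keeps the body clear of the hatch. I'll start at the +y end.

{"name": "carry_out", "arguments": {
  "commands": [
    [[0.029,-0.004,0],0,1],
    [[0.029,-0.004,0],0,1],
    [[0.0297,-0.0045,0],0,1],
    [[0,0,0],0,1],
    [[0,0,0.02],0,1],
    [[0,0,0.025],0,1],
    [[0,0,0.025],0,1],
    [[0,0,0.025],0,1],
    [[0,0,0.02],0,1],
    [[0,0,0.006],0,1],
    [[0,0,0],0,1],
    [[0,0,0],0,1]
  ]
}}

```text
time: 5.2
tool_pos: [0.5119, 0.0573, 0.1236]
tool_rot: [3.14, -0.0, 1.52]
contact_force: [0.5, -0.9, -0.3]
opening: 0.0917
grip_force: 0.0
```

Run:
```python
from h import *
s,p=wrist();save(p,"w2.png");print(s["tool_pos"],s["tool_rot"],s["time"],s["opening"],s["contact_force"])
p=robot.read_camera("scene");im=np.array(p["pixels"])[100:300,200:400]
p["pixels"]=cv2.resize(im,(600,600),interpolation=cv2.INTER_CUBIC);save(p,"s3.png")
```

```text
[0.51190722 0.05733036 0.12360368] [ 3.13987550e+00 -5.39240203e-05  1.51982679e+00] 5.2 0.09167697006045579 [ 0.50133482 -0.92229613 -0.33629681]
```

View pics/w2.png

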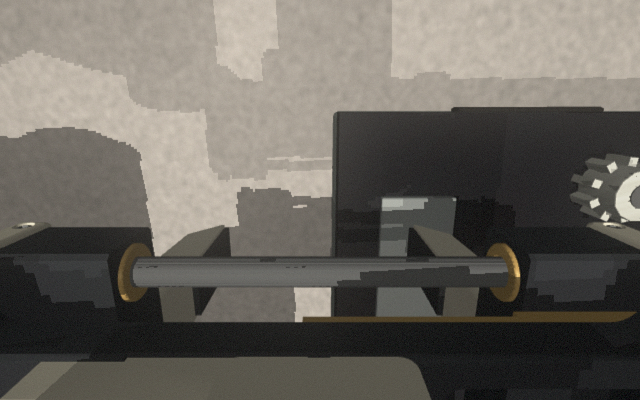

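View pics/s3.png

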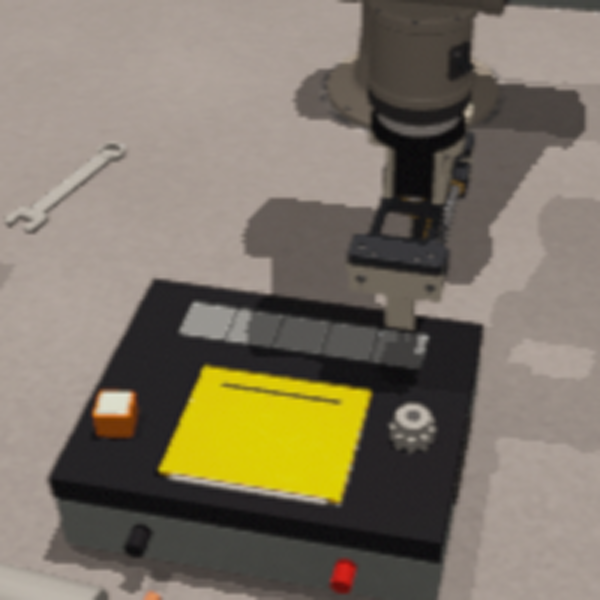

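The wrist view shows the end tile at cols 379–455 with its far edge at row 198. The finger tip is over it at cols 408–440, row 226. The scene crop shows the finger above the leftmost tile, at (400, 325).

Run:
```python
from h import *
s,p=wrist()
for uv in[(381,198),(455,198),(377,315)]: print(uv,onz(p,uv,.09).round(4))
tz=s["tool_pos"][2]-.017
for uv in[(408,226),(440,226)]: print("tip",uv,onz(p,uv,tz).round(4))
```

```text
(381, 198) [0.5471 0.0756 0.09  ]
(455, 198) [0.5876 0.0736 0.09  ]
(377, 315) [0.5446 0.0022 0.09  ]
tip (408, 226) [0.5577 0.0649 0.1065]
tip (440, 226) [0.5739 0.0641 0.1065]
```

The tip centre at about (0.566, 0.055) matches the tile centre at (0.567, 0.054). Descending.

{"name": "carry_out", "arguments": {
  "commands": [
    [[0,0,0.006],0,1],
    [[0,0,0.005],0,1],
    [[0,0,0.001],0,1],
    [[0,0,0.001],0,1],
    [[0,0,0.001],0,1],
    [[0,0,0],0,1]
  ]
}}

```text
time: 6.1
tool_pos: [0.5114, 0.0575, 0.1087]
tool_rot: [3.142, -0.0, 1.52]
contact_force: [-0.7, 0.6, 0.4]
opening: 0.0916
grip_force: 0.0
```

{"name": "carry_out", "arguments": {
  "commands": [
    [[0,0,0.001],0,1],
    [[0,0,0],0,1]
  ]
}}

```text
time: 6.35
tool_pos: [0.5113, 0.0575, 0.1077]
tool_rot: [-3.142, -0.0, 1.52]
contact_force: [0.3, 0.1, 0.0]
opening: 0.0917
grip_force: 0.0
```

{"name": "carry_out", "arguments": {
  "commands": [
    [[0,0,0.001],0,1],
    [[0,0,0],0,1]
  ]
}}

```text
time: 6.6
tool_pos: [0.5114, 0.0575, 0.1072]
tool_rot: [3.141, -0.0, 1.52]
contact_force: [-1.6, -0.1, 3.3]
opening: 0.0919
grip_force: 2.3
```

{"name": "carry_out", "arguments": {
  "commands": [
    [[0,0,0.0005],0,1],
    [[0,0,0],0,1]
  ]
}}

```text
time: 6.85
tool_pos: [0.5115, 0.0575, 0.1071]
tool_rot: [3.141, -0.0, 1.52]
contact_force: [-4.1, -0.5, 9.2]
opening: 0.0919
grip_force: 4.5
```

{"name": "carry_out", "arguments": {
  "commands": [
    [[0,0,0.0005],0,1],
    [[0,0,0],0,1]
  ]
}}

```text
time: 7.1
tool_pos: [0.5115, 0.0575, 0.1071]
tool_rot: [3.14, 0.0, 1.52]
contact_force: [-4.8, 0.2, 12.9]
opening: 0.0919
grip_force: 6.3
```

That tile is rigid: no give at 9–13 N. Next tile.

{"name": "carry_out", "arguments": {
  "commands": [
    [[0,0,-0.006],0,1],
    [[-0.021,0,0],0,1],
    [[-0.021,0,0],0,1],
    [[0,0,0],0,1],
    [[0,0,0.004],0,1],
    [[0,0,0.001],0,1],
    [[0,0,0.0006],0,1],
    [[0,0,0],0,1]
  ]
}}

```text
time: 8.1
tool_pos: [0.5094, 0.0159, 0.1071]
tool_rot: [3.14, 0.0, 1.521]
contact_force: [-4.4, -0.2, 10.6]
opening: 0.0918
grip_force: 5.3
```

Rigid at 10.6 N. Next, the middle tile.

{"name": "carry_out", "arguments": {
  "commands": [
    [[0,0,-0.0056],0,1],
    [[-0.021,0,0],0,1],
    [[-0.021,0,0],0,1],
    [[0,0,0],0,1],
    [[0,0,0.004],0,1],
    [[0,0,0.001],0,1],
    [[0,0,0.0006],0,1],
    [[0,0,0],0,1]
  ]
}}

```text
time: 9.1
tool_pos: [0.5072, -0.0257, 0.1071]
tool_rot: [3.141, 0.0, 1.521]
contact_force: [-4.4, -1.0, 11.3]
opening: 0.0917
grip_force: 5.4
```

{"name": "carry_out", "arguments": {
  "commands": [
    [[0,0,-0.0056],0,1],
    [[-0.021,0,0],0,1],
    [[-0.021,0,0],0,1],
    [[0,0,0],0,1],
    [[0,0,0.004],0,1],
    [[0,0,0.001],0,1],
    [[0,0,0.0006],0,1],
    [[0,0,0],0,1]
  ]
}}

```text
time: 10.1
tool_pos: [0.505, -0.0677, 0.1071]
tool_rot: [3.141, 0.0, 1.521]
contact_force: [-4.1, -0.6, 11.7]
opening: 0.0917
grip_force: 5.5
```

Rigid at 11.7 N. Last tile.

{"name": "carry_out", "arguments": {
  "commands": [
    [[0,0,-0.0056],0,1],
    [[-0.021,0,0],0,1],
    [[-0.021,0,0],0,1],
    [[0,0,0],0,1],
    [[0,0,0.004],0,1],
    [[0,0,0.001],0,1],
    [[0,0,0.0006],0,1],
    [[0,0,0],0,1]
  ]
}}

```text
time: 11.1
tool_pos: [0.5028, -0.1097, 0.1062]
tool_rot: [3.141, -0.001, 1.52]
contact_force: [0.1, 3.1, 4.8]
opening: 0.0917
grip_force: 2.2
```

It gives at 4.8 N. I'll push on to the stop.

{"name": "carry_out", "arguments": {
  "commands": [
    [[0,0,0.001],0,1],
    [[0,0,0.001],0,1],
    [[0,0,0.001],0,1],
    [[0,0,0.001],0,1],
    [[0,0,0.001],0,1],
    [[0,0,0.001],0,1],
    [[0,0,0],0,1]
  ]
}}

```text
time: 11.98
tool_pos: [0.5028, -0.1105, 0.0999]
tool_rot: [3.142, 0.0, 1.52]
contact_force: [0.3, 2.6, 2.2]
opening: 0.0921
grip_force: 1.3
```

{"name": "carry_out", "arguments": {
  "commands": [
    [[0,0,0.001],0,1],
    [[0,0,0.0005],0,1],
    [[0,0,0],0,1]
  ]
}}

```text
time: 12.35
tool_pos: [0.5028, -0.1105, 0.0991]
tool_rot: [3.141, 0.0, 1.52]
contact_force: [-2.8, 2.5, 9.1]
opening: 0.0917
grip_force: 4.3
```

{"name": "carry_out", "arguments": {
  "commands": [
    [[0,0,0.0005],0,1],
    [[0,0,0],0,1],
    [[0,0,0],0,1]
  ]
}}

```text
time: 12.72
tool_pos: [0.5029, -0.1105, 0.099]
tool_rot: [3.141, 0.0, 1.52]
contact_force: [-3.3, 3.1, 11.8]
opening: 0.0918
grip_force: 6.1
```

{"name": "carry_out", "arguments": {
  "commands": [
    [[0,0,-0.005],0,1],
    [[0,0,-0.015],0,1],
    [[0,0,-0.03],0,1],
    [[0,0,-0.04],0,1],
    [[0,-0.04,-0.04],0,1],
    [[0,-0.05,0],0,1],
    [[0,0,0],0,1],
    [[0,0,0],0,1]
  ]
}}

```text
time: 13.72
tool_pos: [0.4135, -0.1062, 0.2288]
tool_rot: [3.14, 0.001, 1.519]
contact_force: [0.3, -1.1, 0.1]
opening: 0.0917
grip_force: 0.0
```

Run:
```python
from h import *
p=robot.read_camera("scene");im=np.array(p["pixels"])[100:300,200:400]
p["pixels"]=cv2.resize(im,(600,600),interpolation=cv2.INTER_CUBIC);save(p,"s4.png")
```

```text
(no output)
```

View pics/s4.png

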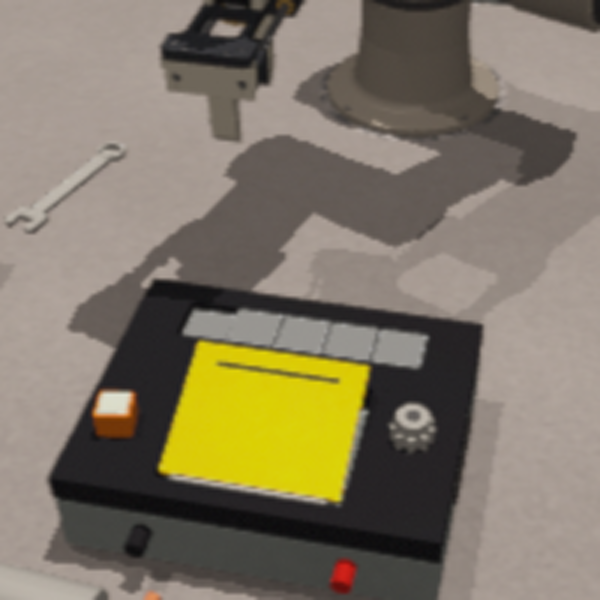

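The picture shows the hatch raised, its near edge now at row 345 where it was 368. The end tile at (210, 322) is sunk, the relay and pinion haven't moved, and the hand is clear.

```bash
python3 -c "
from cell import robot
print(robot.hand_in())"
```

```text
the job is handed in; nothing more can be done
None
```

The catch was under the tile at y = -84 mm; I pushed it down to its stop, the hatch popped up and stands open, the hand is clear, the pinion and relay beside the hatch are unmoved, and the job is handed in at about 14 s.

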